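Push the row of paint pots home on its rail and close the keeper

TASK

Push the row of four square paint pots along the wooden rail as one train, pushing only on the rearmost pot, until the front pot sits fully home against the end stop. Then push the wooden keeper all the way in across the channel behind the row. Do it all by pushing with the fingers: lift no pot, leave the other things where they are, and finish clear of everything.

Things in the scene. Friction and masses are not known exactly. Their poses are not given: they have to be found in the camera images.
- rail: Wooden channel fixed to the table, 390 mm long, 46.5 mm wide inside, floor 8 mm and tops of its 6 mm side walls 20 mm above the table. Own +y runs along it to the end stop, +x across it to the keeper's side, z up; origin on the table plane on the centre line. It runs from y = -200 mm (open end) to the stop's face at y = +176 mm. A row that is home has its rear face at y = 0.
- rail_stop (a point): Middle of the inner face of the end stop, a block 45 mm high across the channel's +y end; the point is on the centre line, 28 mm above the table, at y = +176 mm in the rail's frame.
- keeper_guide (a point): Top centre of the fixed wooden guide beside the channel that the keeper slides through: 48 mm high, 28 mm along the rail's x (36 to 64 mm) and 43 mm along y (-38 to +6 mm). A foot 6 mm thick lies under the keeper out to x = 139 mm.
- pot_a: Square white paint pot, 44 x 44 x 50 mm plus a round grey cap (36 mm across, 13 mm high), loose in the channel; origin at the centre of its underside. Front of the row, nearest the end stop; when home its centre is at y = +154 mm in the rail's frame.
- pot_b: Square white paint pot, 44 x 44 x 50 mm plus a round grey cap (36 mm across, 13 mm high), loose in the channel; origin at the centre of its underside. Second in the row, touching pot_a; home at y = +110 mm.
- pot_c: Square white paint pot, 44 x 44 x 50 mm plus a round grey cap (36 mm across, 13 mm high), loose in the channel; origin at the centre of its underside. Third in the row, touching pot_b; home at y = +66 mm.
- pot_d: Square white paint pot, 44 x 44 x 50 mm plus a round grey cap (36 mm across, 13 mm high), loose in the channel; origin at the centre of its underside. Rearmost in the row, touching pot_c, farthest from the end stop; home at y = +22 mm. The one to push; its rear face is 22 mm behind its centre. The row starts 60 to 130 mm short of home; sliding it takes about 2 to 5 N.
- keeper (a joint): Sliding wooden keeper bar, 20 mm wide, 18 mm high (22 to 40 mm above the table), at y = -26 to -6 mm in the rail's frame, moving along the rail's -x. Value in m: 0 = fully out (nose at x = +42 mm, clear of the channel), 0.06 = fully in, at its stop (nose at x = -18 mm). About 1.5 N of friction, no spring: it stays where left. It cannot go in while a pot is in its way.
- keeper_plate (a point): Centre of the outer face of the keeper's upright thumb plate at its outer end, 36 mm above the table: plate 36 mm wide (rail's y), 46 mm high (13 to 59 mm above the table), 8 mm thick. The face looks along the rail's +x and is pushed along its -x; it lies at x = 129 mm in the rail's frame with the keeper fully out, 69 mm fully in; y = -16 mm.
- jar: Bystander: round glass jar with a lid, 54 mm across, 65 mm high, on the robot's side of the rail; origin at the centre of its underside.
- tape: Bystander: roll of paper tape lying flat, 90 mm across, 24 mm high; origin at the centre of its underside.
- eraser: Bystander: dark rubber eraser, 36 x 56 x 22 mm, on the robot's side of the rail; origin at the centre of its underside.
- spare_pot: Bystander: a fifth pot just like those of the row, standing on the table beyond the rail, not in the channel; origin at the centre of its underside.
- mug: Bystander: blue mug, 80 mm across, 90 mm high, to the left; origin at the centre of its underside.
- brush_can: Bystander: dark can 84 mm across, 110 mm high, with brushes standing to 250 mm, to the right; origin at the centre of its underside.
- palette_knife: Bystander: broad palette knife, 200 mm long with a wide steel blade and a wooden handle, lying flat to the left of the rail; origin on its underside, its handle towards its own -x.
Things that resemble listed ones, but are neither listed nor needed, are in the scene too. Leave any purple or red look-alike of the pot_d alone.

How it is judged:
By the outcome, as a careful person would: the job done as asked, in the order asked, and still so for the second after the job is handed in, with the robot touching nothing.
It also fails if it takes over 43 s, if anything falls off the work surface, if the arm or the gripper's body presses on something with over 40 N, if the wrist force passes 120 N, or if a joint passes its speed limit or range.

ROBOT

A 7-joint arm with a two-finger parallel gripper is mounted at the origin on the work surface. World frame = base frame: x ahead of the robot, y to its left, z up, the work surface at z = 0. Lengths are in m, angles in rad, forces in N, time in s.
With the tool pointing down it reaches from about 0.4 to 0.9 m from the base axis. Payload 5.5 kg.
Tool frame: the origin (TCP) lies midway between the tips of the shut fingers; the grasp point (between the pads) lies 19 mm behind it (manip.grip_depth is the distance from the TCP to the grasp point, in m); z points along the fingers, y is the line along which they close (so a half turn about z gives the same grasp; the last joint's range is limited). The gripper opens to 92 mm and grips with 3 to 60 N. Pads are 19 mm wide; open, the fingers measure 130 mm over their backs; the gripper's body (75 mm by 190 mm) begins 47 mm behind the grasp point.
Start: joints at [-0.887, 0.501, -0.427, 1.55, 0.221, 1.138, -0.21], TCP at [0.265, 0.593, 0.227] pointing down, gripper open.
Joint ranges: [-2.88, 2.88], [-0.31, 2.03], [-1.54, 1.56], [0.2, 2.42], [-1.41, 4.55], [0.19, 2.02], [-2.57, 2.57]. Speed limits (rad/s): [2.57, 2.57, 3.14, 3.14, 3.14, 3.14, 3.14].

INTERFACE

Orientations are given as a unit quaternion [x, y, z, w].
In Python, from bench import manip, effector, viewer gives the robot as it stands. Calls block until the motion is done:
- manip.move_pose(position, orientation): joint-space move of the TCP to a pose.
- manip.servo_line(position, ori=None, vel=0.15): straight line of the TCP; ori=None keeps the orientation; vel is the mean speed in m/s.
- manip.movej(angles): joint-space move.
- effector.open_jaws() and effector.close(f_grip=None): open the fingers fully, or close them until they stop; f_grip is the grip in N (None keeps the last).
- manip.sleep(seconds).
- manip.solve_ik(position, orientation): joint angles nearest the present ones, or None.
- viewer.get_image(name): name is "scene" or "top" or "wrist"; returns the picture (400x640x3 uint8, red, green, blue); there is no depth.
- viewer.get_calibration(name): a dict with "vfov" (degrees; the focal length in pixels is half the picture's height over the tangent of half this angle, whatever the lens; pixels are square), "cx", "cy" (the principal point, pixels), "eye" and "attitude" of the camera in the world. Camera axes: x right, y down, z forward; pixel columns grow to the right and rows downward; lengths in m; the calibration is good to about 2 mm. A picture is of the moment at which its call begins: read the wrist's pose just before it. get_calibration takes no time and is no camera call; for the wrist camera it gives the pose at the moment of the call.
A pose or a line that the arm cannot do raises manip.PlanningError and nothing moves.
- manip.hand_in(): hands the job in; it is judged then, once.
Readings, each from a call of its own:
- manip.current_clock(): time.
- manip.current_q(): joint angles.
- manip.current_joint_velocities(): joint speeds.
- manip.current_tau(): joint torques, N m.
- manip.current_tool_pos(): TCP position.
- manip.current_tcp_rot(): TCP orientation.
- manip.current_force(): force on the tool from outside, world axes, zero at the start.
- manip.current_wrist_torque(): the same for the moment, N m.
- manip.current_finger_gap(): finger opening in m.
- manip.current_gripper_force(): force on a finger pad.
Only numpy, scipy, OpenCV 4.12 (cv2) and the standard library are available. Lean on these libraries where they do the work, as an engineer would, in place of code of your own. Each camera call takes 0.05 s, during which the arm holds its last target. There are 200 camera calls.

## Working session

There is one attempt and no reset: what is moved stays moved. The work goes in short steps, each a Python script; the robot and the scene stay as the last script left them, time stands still between calls to the robot, and variables do not carry over. Pictures are saved under pics/ and viewed, at most 10 in all, crops included, and the job is handed in when it is done.

```bash
mkdir -p pics; ls; python3 - <<'E'
from bench import manip, viewer
import cv2
for n in ("scene","top"):
    cv2.imwrite(f"pics/{n}0.png",viewer.get_image(n)[:,:,::-1]); print(n,viewer.get_calibration(n))
print(manip.current_clock(),manip.current_tcp_rot())
E
```

```text
pics
scene {'vfov': 48.15891339254985, 'cx': 329.6563891119972, 'cy': 198.90612226749067, 'eye': array([1.20946879, 0.1304731 , 1.08880697]), 'attitude': array([ 0.60985194,  0.73693136, -0.22720996, -0.18272497])}
top {'vfov': 43.88705450316863, 'cx': 327.9177776664081, 'cy': 200.4789037405744, 'eye': array([4.54121619e-01, 5.01319078e-04, 1.40231200e+00]), 'attitude': array([ 0.71305733, -0.70032656,  0.01897051, -0.02705677])}
0.1 [ 2.08846718e-01  9.77947997e-01 -8.47003822e-04 -2.15989723e-04]
```

View pics/top0.png

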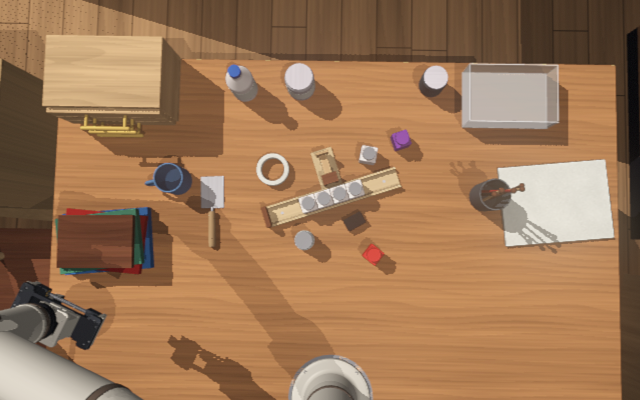

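View pics/scene0.png

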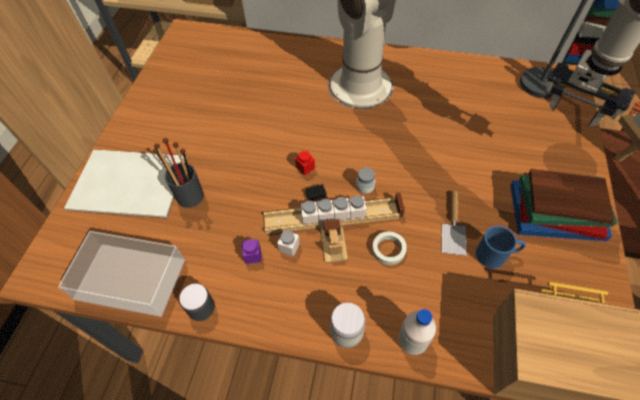

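The top view shows the rail from its open end (400,178) to the dark-red stop (268,216). The keeper is on the far side at (325,163). The row's caps are at (308,203), (324,199), (340,194) and (356,188). Look-alikes for pot_d are the spare pot (369,155), purple (401,140), red (373,254), and the jar (304,240). By the description, pot_d is the rightmost pot in the channel, at (356,188), farthest from the stop. I'll check that in a close crop.

```bash
cat > h.py <<'E'
import numpy as np, cv2
from scipy.spatial.transform import Rotation as R
from bench import manip, effector, viewer
def K(c):
    f=200/np.tan(np.radians(c["vfov"])/2); return f
def ray(c,uv,z):
    d=R.from_quat(c["attitude"]).apply([(uv[0]-c["cx"])/K(c),(uv[1]-c["cy"])/K(c),1.0]); e=np.array(c["eye"])
    return e+d*(z-e[2])/d[2]
def proj(c,p):
    q=R.from_quat(c["attitude"]).inv().apply(np.array(p)-c["eye"]); return np.array([c["cx"],c["cy"]])+K(c)*q[...,:2]/q[...,2:]
E
python3 - <<'E'
from h import *
a=cv2.imread("pics/top0.png")[140:240,255:410]; cv2.imwrite("pics/c_top.png",cv2.resize(a,None,fx=5,fy=5,interpolation=cv2.INTER_CUBIC))
c=viewer.get_calibration("top"); print(R.from_quat(c["attitude"]).as_matrix().round(3))
for n,uv,z in [("pa",(308,203),.071),("pd",(356,188),.071),("stop",(268,216),.045),("open",(400,178),.02)]: print(n,ray(c,uv,z).round(3))
E
```

```text
[[ 0.018 -0.998  0.065]
 [-1.    -0.018  0.012]
 [-0.011 -0.065 -0.998]]
pa [0.533 0.07  0.071]
pd [ 0.576 -0.058  0.071]
stop [0.497 0.18  0.045]
open [ 0.611 -0.183  0.02 ]
```

View pics/c_top.png

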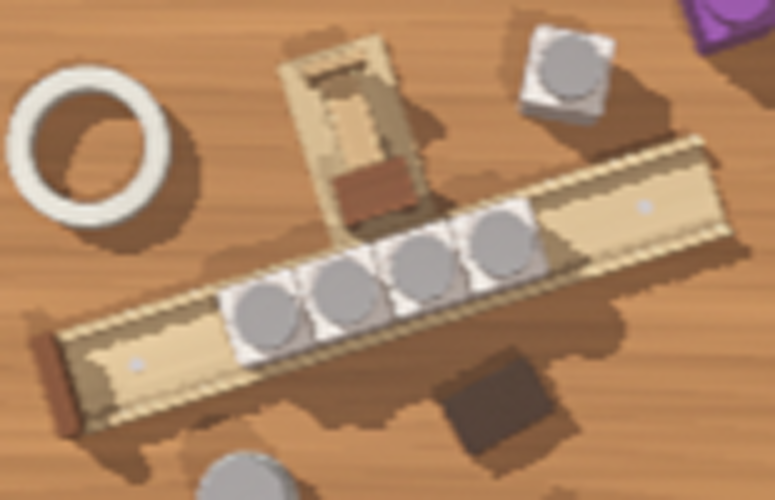

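The crop confirms pot_d: the white pot with a grey cap at the open-end side of the row, crop (500,240). The next step is to compute the rail frame.

```bash
cat >> h.py <<'E'
def frame(o,u):
    u=np.array(u)/np.linalg.norm(u); x=np.array([u[1],-u[0]])
    return lambda a,b,z: np.array([*(np.array(o)+a*x+b*u),z])
def quat(u,s=1):
    u=np.array([*(np.array(u)/np.linalg.norm(u)),0]); x=np.array([u[1],-u[0],0])
    z=np.array([0,0,-1.]); y=s*x; return R.from_matrix(np.c_[np.cross(y,z),y,z]).as_quat()
E
python3 - <<'E'
from h import *
c=viewer.get_calibration("top")
P=lambda u,v,z: ray(c,(255+(u-2)/5,140+(v-2)/5),z)[:2]
FO,NO,FS,NS=P(700,138,.02),P(730,233,.02),P(62,333,.02),P(80,432,.02)
print("corners",FO,NO,FS,NS,"widths",np.linalg.norm(FO-NO),np.linalg.norm(FS-NS),"len",np.linalg.norm(FO-FS),np.linalg.norm(NO-NS))
caps=[P(*q,.071) for q in [(267,317),(343,293),(422,267),(502,242)]]
print("cap pitch",[np.linalg.norm(a-b) for a,b in zip(caps,caps[1:])])
u=(FS-FO)+(NS-NO); u/=np.linalg.norm(u); uc=caps[0]-caps[3]; print("ang",np.degrees(np.arctan2(*u[::-1])),np.degrees(np.arctan2(*uc[::-1])))
cen=(FO+NO)/2; o=cen+.2*u; o2=(FS+NS)/2-.176*u; print("origin",o,o2)
x=np.array([u[1],-u[0]])
for q in caps: print("cap",(q-o)@x,(q-o)@u)
for q in [(340,220),(415,200),(333,182),(405,165)]: print("plate",(P(*q,.059)-o)@x,(P(*q,.059)-o)@u)
for s in (1,-1):
  f=frame(o,u)
  for p in (f(0,-.16,.2),f(0,-.16,.03),f(.17,-.016,.1)): print(s,p,manip.solve_ik(p,quat(u,s)))
E
```

```text
corners [ 0.64072021 -0.16775111] [ 0.58762065 -0.18498771] [0.52509111 0.18693305] [0.47007249 0.17543935] widths 0.05582708521607058 0.05620634620962298 len 0.37305622542145384 0.37911111458975855
cap pitch [np.float64(0.042844349853522666), np.float64(0.04473783457269738), np.float64(0.04511325343590751)]
ang 108.05966224302776 108.75438916004362
origin [0.552169   0.01377743] [0.55214306 0.01385698]
cap -0.0007701508335750847 0.059323939273888425
cap -0.0003817985900601874 0.016481349518996102
cap 0.0005650404619308418 -0.028246464401020847
cap 0.0008387433937088774 -0.07335888754894716
plate 0.03902060772263049 0.0064165841548501894
plate 0.03749516349186892 -0.03576310953084238
plate 0.060005069455009746 0.003997632765844861
plate 0.057391711170699446 -0.036183426372038786
1 [ 0.60177015 -0.13834004  0.2       ] [ 0.0874241   0.4355716   0.12537113  1.67871029 -0.0615375   1.03115287
  0.54804486]
1 [ 0.60177015 -0.13834004  0.03      ] [ 0.14124726  0.65335486  0.05513753  1.77227758 -0.0509797   0.71733807
  0.53867669]
1 [0.71875393 0.0512669  0.1       ] [-0.03174167  0.71728715 -0.11837502  1.45173725  0.09373329  0.97808547
  0.14160607]
-1 [ 0.60177015 -0.13834004  0.2       ] [-0.64684059  0.87286269  1.35436581  1.70246089 -0.88248653  1.32072254
 -1.93982974]
-1 [ 0.60177015 -0.13834004  0.03      ] [-0.55303955  1.02637858  1.12489932  1.79592945 -1.06993455  1.0755741
 -1.83905689]
-1 [0.71875393 0.0512669  0.1       ] [-0.79030466  1.19045987  1.34730622  1.48242072 -1.16599862  1.39770545
 -2.21307478]
```

```bash
cat >> h.py <<'E'
U=np.array([np.cos(np.radians(108.35)),np.sin(np.radians(108.35))]); O=np.array([.5521,.0138]); F=frame(O,U); Q=quat(U,1)
E
python3 - <<'E'
from h import *
effector.close(10)
manip.move_pose(F(0,-.14,.2),Q)
c=viewer.get_calibration("wrist"); im=viewer.get_image("wrist"); 
cv2.imwrite("pics/w1.png",im[:,:,::-1]); np.save("w1.npy",c,allow_pickle=True)
print(manip.current_clock(),manip.current_tool_pos(),c["eye"],manip.current_force(),manip.current_finger_gap())
for n,p in dict(open=F(0,-.2,.008),dr=F(0,-.096,.058),dcap=F(0,-.074,.071),plate=F(.129,-.016,.059),stop=F(0,.176,.045),wl=F(-.02925,-.2,.02),wr=F(.02925,-.2,.02)).items(): print(n,proj(c,p).round(1))
E
```

```text
4.35 [ 0.59647545 -0.11771562  0.19996173] [ 0.57021668 -0.03925454  0.35820743] [ 0.18108654  0.59929754 -0.3432011 ] 0.0002192281843416244
open [318.8 227.6]
dr [318.8 150.8]
dcap [318.8 129.2]
plate [458.5  64.2]
stop [ 319.5 -205.1]
wl [295.1 231.2]
wr [342.4 231.3]
```

View pics/w1.png

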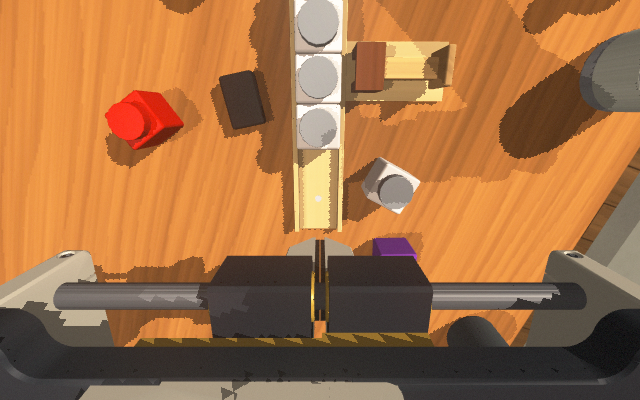

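The wrist view matches the predicted rail frame: open end (318,230), pot_d rear edge (319,148), keeper guide and plate (345–455,65). I'll descend behind the row and push.

```bash
python3 - <<'E'
from h import *
u3=np.array([*U,0])
manip.servo_line(F(0,-.14,.034),vel=.15)
f0=manip.current_force(); print("f0",f0,manip.current_clock())
ly=lambda:(manip.current_tool_pos()[:2]-O)@U
for y in (-.10,-.08,-.06,-.04,-.025):
    manip.servo_line(F(0,y,.034),vel=.05); f=manip.current_force()-f0; print(y,round(ly(),4),f.round(1),(f@u3).round(1),manip.current_clock())
    if abs(f@u3)>14: break
else:
    while y<-.002:
        y+=.0015; manip.servo_line(F(0,y,.034),vel=.03); f=manip.current_force()-f0; print(round(y,4),round(ly(),4),(f@u3).round(1))
        if abs(f@u3)>13: break
print(manip.current_clock())
c=viewer.get_calibration("wrist"); cv2.imwrite("pics/w2.png",viewer.get_image("wrist")[:,:,::-1]); cv2.imwrite("pics/t2.png",viewer.get_image("top")[:,:,::-1])
for n,p in dict(dr=F(0,0,.058),dcap=F(0,.022,.071),acap=F(0,.154,.071),stop=F(0,.176,.045)).items(): print(n,proj(c,p).round(1),proj(viewer.get_calibration("top"),p).round(1))
E
```

```text
f0 [ 0.43173303 -0.23135519  1.12071226] 5.6083
-0.1 -0.0998 [-0.3  0.3 -0.7] 0.3 6.5583
-0.08 -0.0785 [-0.1  0.4 -1.2] 0.4 7.1083
-0.06 -0.0585 [ 0.5  0.  -0.8] -0.2 7.6583
-0.04 -0.0386 [-0.4 -0.2 -0.3] -0.0 8.2083
-0.025 -0.0237 [-0.5  1.6 -0.8] 1.7 8.6583
-0.0235 -0.0232 -0.3
-0.022 -0.0225 -2.1
-0.0205 -0.0208 -2.5
-0.019 -0.0189 -3.7
-0.0175 -0.0172 -2.9
-0.016 -0.0157 -1.5
-0.0145 -0.0142 -2.6
-0.013 -0.0128 -1.7
-0.0115 -0.0122 -4.6
-0.01 -0.0122 -7.4
-0.0085 -0.0122 -10.7
-0.007 -0.0122 -13.9
11.6583
dr [320.  255.4] [329.1 196.6]
dcap [319.9 224.7] [321.2 198.7]
acap [ 318.7 -178.3] [274.3 213.3]
stop [ 318.5 -194. ] [267.7 216.1]
```

```bash
python3 - <<'E'
from h import *
manip.servo_line(F(0,-.04,.034),vel=.1)
manip.servo_line(F(0,-.04,.18),vel=.2)
manip.servo_line(F(.17,-.016,.18),vel=.25)
c=viewer.get_calibration("wrist"); im=viewer.get_image("wrist")[:,:,::-1]; cv2.imwrite("pics/w3.png",im)
for n,p in dict(dr=F(0,0,.058),dcap=F(0,.022,.071),acap=F(0,.154,.071),stop=F(0,.176,.045),plate=F(.129,-.016,.059)).items(): print(n,proj(c,p).round(1))
print(manip.current_clock(),manip.current_force())
E
```

```text
dr [145.9 180.9]
dcap [133.4 160.4]
acap [100.8 -10.7]
stop [117.1 -29.7]
plate [279.8 197.1]
14.0083 [-0.12054377 -0.20025964  0.55906703]
```

View pics/w3.png

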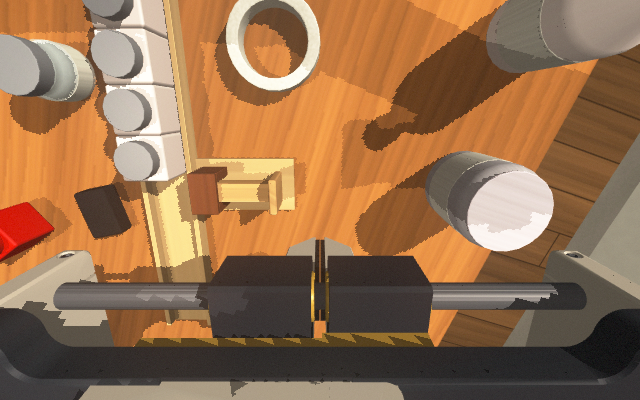

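The caps sit at the predicted home positions: pot_d's cap is at (134,160), predicted (133.4,160.4), so the row is home. A tall can stands at (490,200), close to where the gripper body would reach. I'll turn the tool 90° so the body stays clear, then push the keeper.

```bash
python3 - <<'E'
from h import *
x3=np.array([U[1],-U[0],0]); y3=np.array([*U,0])
Q2=R.from_matrix(np.c_[-x3,y3,[0,0,-1]]).as_quat()
manip.move_pose(F(.165,-.016,.18),Q2)
manip.servo_line(F(.165,-.016,.037),vel=.15)
f0=manip.current_force(); print("f0",f0,manip.current_clock())
lx=lambda:(manip.current_tool_pos()[:2]-O)@x3[:2]
x=.165
for x in (.145,.125,.105,.09):
    manip.servo_line(F(x,-.016,.037),vel=.06); f=manip.current_force()-f0; print(x,round(lx(),4),f.round(1),(f@x3).round(1))
    if abs(f@x3)>14: break
else:
    while x>.068:
        x-=.0015; manip.servo_line(F(x,-.016,.037),vel=.03); f=manip.current_force()-f0; print(round(x,4),round(lx(),4),(f@x3).round(1))
        if abs(f@x3)>11: break
print(manip.current_clock())
E
```

```text
f0 [ 0.07630741 -0.3007489  -0.11383707] 16.3833
0.145 0.1452 [ 0.  -0.3 -0. ] -0.0
0.125 0.1246 [ 0.1  0.5 -0.5] 0.2
0.105 0.1044 [0.7 0.7 0. ] 0.9
0.09 0.0892 [-0.1  0.5  0.9] 0.1
0.0885 0.0884 0.6
0.087 0.0872 1.5
0.0855 0.0856 1.2
0.084 0.0839 0.5
0.0825 0.0824 0.7
0.081 0.0808 1.7
0.0795 0.0793 1.4
0.078 0.079 4.6
0.0765 0.079 9.2
0.075 0.079 12.7
20.7333
```

```bash
python3 - <<'E'
from h import *
manip.servo_line(F(.12,-.016,.037),vel=.1)
manip.servo_line(F(.12,-.016,.25),vel=.2)
manip.movej([-0.887,0.501,-0.427,1.55,0.221,1.138,-0.21])
print(manip.current_clock(),manip.current_force())
im=viewer.get_image("top")[:,:,::-1]
cv2.imwrite("pics/t4.png",cv2.resize(im[140:240,255:410],None,fx=5,fy=5,interpolation=cv2.INTER_CUBIC)); c=viewer.get_calibration("top")
for n,p in dict(dcap=F(0,.022,.071),acap=F(0,.154,.071),plate=F(.069,-.016,.059),nose=F(-.018,-.016,.04)).items(): print(n,((proj(c,p)-[255,140])*5+2).round())
E
```

```text
25.0 [-0.28422132  0.30938637 -0.54845245]
dcap [333. 296.]
acap [ 98. 369.]
plate [363. 156.]
nose [410. 310.]
```

View pics/t4.png

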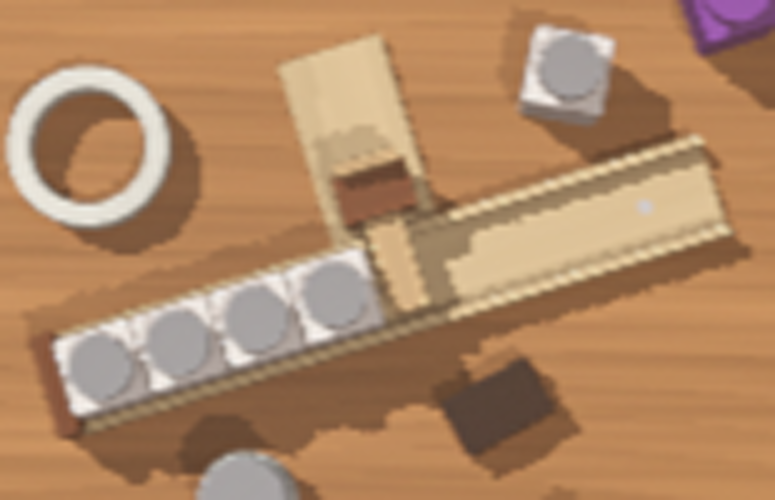

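The row is against the stop, with pot_a's cap at crop (102,367). The keeper lies across the channel behind pot_d with its nose at (412,308), as predicted for fully in. The bystanders in this crop (tape, jar, spare pot, eraser) have not moved.

```bash
python3 -c "
from bench import manip
print(manip.hand_in())"
```

```text
the job is handed in; nothing more can be done
None
```

The job is handed in: the four pots are home against the end stop, the keeper is fully in behind them, and the arm is back clear at its start pose, about 25 s on the robot's clock.

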